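# Set a batten in the sawing jig against its flip stop

### The arm

A 6-joint arm with a two-finger parallel gripper is mounted at the origin on a cart in front of the work surface, level with it; the furniture and walls round the work are solid. World frame = base frame: x ahead of the robot, y to its left, z up, the work surface at z = 0. Lengths are in m, angles in degrees, forces in N, time in s.
With the tool pointing down it reaches from about 0.25 to 0.725 m from the base axis. Payload 9.7 kg.
Tool frame: the origin (TCP) lies midway between the tips of the shut fingers; the grasp point (between the pads) lies 19 mm behind it; z points along the fingers, y is the line along which they close (so a half turn about z gives the same grasp; the last joint's range is limited). The gripper opens to 85 mm and grips with 20 to 120 N. Pads are 22 mm wide; open, the fingers measure 114 mm over their backs; the gripper's body (76 mm by 85 mm) begins 54 mm behind the grasp point. The pads swing forward as they close: fully open they stand 13 mm farther back than shut.
Start: joints at [-67.609, 4.979, 10.078, 95.1, 0, 90], TCP at [0.21, -0.509, 0.231] pointing down, gripper open.
Joint ranges: [-179.16, 179.16], [-48.56, 103.87], [-65.8, 70.77], [-126.05, 130.52], [-82.76, 87.17], [-180, 180]. Speed limits (degrees/s): [127.2, 127.2, 147.25, 180, 180, 180].

### API

Orientations are given as [roll, pitch, yaw] about the fixed x, y, z axes, in that order (R = Rz(yaw) Ry(pitch) Rx(roll)).
In Python, from workcell import bot gives the robot as it stands.
- The arm moves only by the shell command python3 -m crank 'ROWS' [FORCE]. ROWS is JSON, a list of rows, each an object with "gripper": the finger opening in mm, from 0 to 85.4; "travel": the shift along the tool's x, y, z in mm, a list of three; "twist": the turn, a rotation vector about the tool's x, y, z in rad, a list of three. In form: [{"gripper": gripper, "travel": [tx, ty, tz], "twist": [rx, ry, rz]}, ...]. A call has 1 to 12 rows; each row shifts and turns the commanded pose from where the row before left it, along the tool's axes as they then stand; what a row does not reach is not made up. A row lasts 1/8 s, in which the tool goes at most 62.5 mm and 10.7 degrees, less where a joint would pass 70% of its speed; a pose out of reach is approached as far as the arm can. A call is refused whole if a number of a shift passes 62.5 or a number of a turn 0.188, either way. A call with a gripper value outside its range is refused whole. The fingers move at their own pace and stop on an object; FORCE is the grip in N (left out, the last holds). Time passes only in rows, so rows that do not move let the fingers close. It gives the time, the measured TCP pose, the force, the opening and the grip force at its end, in the units of the state.
- bot.get_obs(): the state, without advancing time (a new reading comes with each control period).
- bot.camera(name): name is "scene" or "top" or "wrist"; returns the picture (480x640x3 uint8, red, green, blue); there is no depth.
- bot.calibration(name): a dict with "vfov" (degrees; the focal length in pixels is half the picture's height over the tangent of half this angle, whatever the lens; pixels are square), "cx", "cy" (the principal point, pixels), "camera_from_world" (4x4, takes a point from world to camera coordinates). Camera axes: x right, y down, z forward; pixel columns grow to the right and rows downward; lengths in m; the calibration is good to about 2 mm. A picture is of the moment at which its call begins: read the wrist's pose just before it. calibration takes no time and is no camera call; for the wrist camera it gives the pose at the moment of the call.
- bot.job_done(): hands the job in; it is judged then, once.
The state is a dict: "time": time; "q": joint angles; "qd": joint speeds; "joint_efforts": joint torques, N m; "ee_pos": TCP position; "tcp_rot": TCP orientation; "wrist_force": force on the tool from outside, world axes, zero at the start; "torque": the same for the moment, N m; "opening": finger opening in m; "grasp_force": force on a finger pad.
Only numpy, scipy, OpenCV 4.12 (cv2) and the standard library are available. Lean on these libraries where they do the work, as an engineer would, in place of code of your own. Each camera call takes 0.05 s, during which the arm holds its last target. There are 200 camera calls.

### The job

With your fingertips only, tip the batten that stands on edge on the sawing jig over so that it lies flat on the jig's board, and push the plain flip stop (the one without an adjusting screw) over from behind the fence so that it drops down in front of it. Then push the batten back against the fence and along it until its end, coming from the middle of the jig, touches that stop, snug against both and ready to saw. Do not pick the batten up, leave the other stop swung back, and leave the things lying round the jig alone.

Things in the scene. Friction and masses are not known exactly. Their poses are not given: they have to be found in the camera images.
- jig: sawing jig fixed on the bench: plywood board, x -150 to +35 mm, y -220 to +220 mm, 18 mm thick; a fence 22 mm thick on it along y, its front face the plane x = 0, its top with aluminium track 43.5 mm above the bench; a saw kerf across the middle. Origin: on the bench, mid length, below the fence's front face. x points from the board's front to the fence (away from the robot at yaw 0)
- batten: loose pale wood batten, 18 x 200 x 44 mm along its x, y, z; origin: its middle. It stands on its 18 mm edge (z up) on the board, 7 to 11 cm before the fence; pushed near its top towards the fence it falls flat that way. Flat, it is 18 mm high, its x vertical (either way); touching the fence, its middle is 22 mm before the fence's face
- stop_plain: plain aluminium flip stop, base fixed on the track 14 to 17 cm from mid length, left or right. Origin: middle of its arm's thickness, 11 mm behind the fence's front face, 43.5 mm above the bench; axes as the jig's. Hinge along y, 10 mm above the origin. When down, its side towards mid length stops the batten's end: batten middle 105 mm from the origin along y. A clamp knob 20 mm high stands 29 mm to +y
- plain_paddle (a point): middle of the paddle of the plain stop's arm, a bent plate 10 mm thick along y, 60 mm from hinge to far corner. Down, the paddle lies 14 to 49 mm to the front of the hinge and hangs to 2 mm above the board. Swung back, it stands up behind the fence: its rearmost corner is 38 mm behind and 32 mm above the hinge (86 mm above the bench), its top 53 mm above the hinge
- plain_arm (a joint): angle of the plain stop's arm (rad): 0 = down before the fence; grows as it swings up and back; 2.65 = resting swung back behind the fence. It balances near 2.05 and falls by its weight to 0 or 2.65 from there. About 1 N moves it, pushed from behind towards the front on its rearmost corner, with the fingertip 10 to 25 mm above the hinge, until straight above the hinge; slightly damped
- stop_screw: the other flip stop, on the other half of the fence: same make, size and frame, but a steel adjusting screw 54 mm long goes through its paddle along y, with two brass lock nuts and a round brass knob (20 mm diameter) at its +y end. It stays swung back
- screw_arm (a joint): angle of the adjusting-screw stop's arm (rad), same meaning as plain_arm; it stays near 2.65
- try_square: try square, 102 x 166 x 17 mm, lying on the bench to the left of the jig; origin in the middle of its underside; leave alone
- tape_measure: pocket tape measure, 72 x 85 x 35 mm, lying to the right of the jig; origin in the middle of its underside; leave alone
- pencil: pencil 170 mm long, 7 mm thick, lying to the left of the jig; origin in the middle of its underside; leave alone
There are look-alikes about, which are no part of the job. There is more than one size of the batten; the one meant has the size given above.

How it is judged (in metres and radians):
On the way, in this order (a step that is already met when the one before it is completed fails the run):
1. the batten lies flat on the board and the plain stop is down (angle between the x axis of batten and the z axis of jig, either way round below 0.06 rad and z of batten in the frame of jig below 0.03 m and value of joint plain_arm below 0.06 rad), for 0.2 s.
2. the batten lies against the fence with its end against the plain stop (all of step 1 and x of batten in the frame of jig above -0.0255 m and angle between the y axis of batten and the y axis of jig, either way round below 0.03 rad and (y of batten in the frame of stop_plain between 0.102 and 0.1085 m or y of batten in the frame of stop_plain between -0.1085 and -0.102 m) and y of batten in the frame of jig between -0.1 and 0.1 m), for 0.2 s.
At the end, for the whole second after the job is handed in: the plain stop is down (within 0.06 rad); the batten lies flat on the board, parallel to the fence within 0.03 rad, no more than 3.5 mm off the fence and with its end no more than 3.5 mm off the plain stop's face on the side of mid length, at rest; the other stop is still swung back (all of step 2 and value of joint screw_arm above 2.45 rad and linear speed of batten below 0.01 m/s); the robot touches nothing.
It fails at once if the batten is lifted off the jig's board (z of batten in the frame of jig above 0.048 m or (angle between the x axis of batten and the z axis of jig, either way round below 0.25 rad and z of batten in the frame of jig above 0.038 m)).
It fails at once if the batten is pushed off the jig (height (world z) of batten below 0.015 m).
It fails at once if the stop with the adjusting screw is swung out of its place (value of joint screw_arm below 2.25 rad).
It fails at once if the try square, tape measure or pencil is pushed out of its place (3 cm) (distance of any of try_square, tape_measure, pencil from where it was at the start of the episode above 0.03 m).
It also fails if it takes over 58 s, if anything falls off the work surface, if the arm or the gripper's body presses on something with over 40 N, if the wrist force passes 120 N, or if a joint passes its speed limit or range.

## Working session

There is one attempt and no reset: what is moved stays moved. The work goes in short steps, Python scripts to look and compute and a shell command to move; the robot and the scene stay as the last step left them, time stands still between calls to the robot, and variables do not carry over. Pictures are saved under pics/ and viewed, at most 10 in all, crops included, and the job is handed in when it is done.

```bash
mkdir -p pics; python3 - <<'E'
from workcell import bot
import cv2
o=bot.get_obs();print(o['time'],o['ee_pos'],o['tcp_rot'],o['opening'])
for n in('scene','top'):
    cv2.imwrite(f'pics/{n}0.png',bot.camera(n)[:,:,::-1]);print(n,bot.calibration(n))
E
```

```text
0.0 [ 0.20943057 -0.50832308  0.23059781] [-1.79925034e+02  1.39768082e-03  2.23940753e+01] 0.08506815941534945
scene {'vfov': 44.66826432970687, 'cx': 327.751679974207, 'cy': 237.9061220767022, 'camera_from_world': array([[-0.73116777, -0.68210074, -0.01150086,  0.40392837],
       [-0.50221951,  0.5496034 , -0.66761641,  0.31559929],
       [ 0.46170255, -0.48236365, -0.74441659,  1.23327777],
       [ 0.        ,  0.        ,  0.        ,  1.        ]])}
top {'vfov': 52.16181450080941, 'cx': 319.54786455408913, 'cy': 241.7424934116948, 'camera_from_world': array([[-0.02641223, -0.99952838, -0.01566575,  0.02472402],
       [-0.98263196,  0.0288388 , -0.18331054,  0.5381934 ],
       [ 0.18367587,  0.01055203, -0.98293023,  1.27642051],
       [ 0.        ,  0.        ,  0.        ,  1.        ]])}
```

View pics/top0.png

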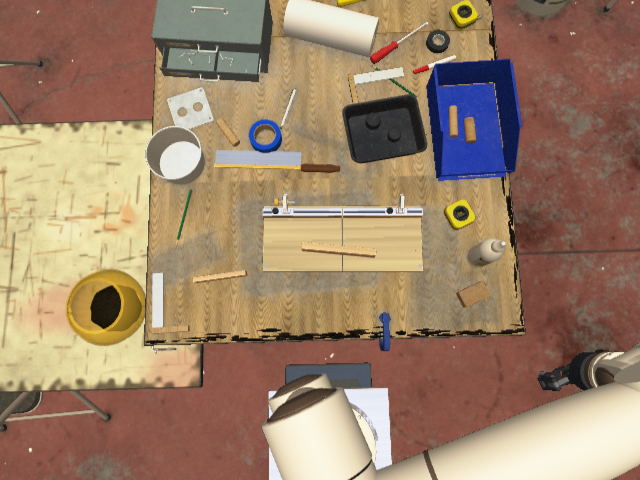

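View pics/scene0.png

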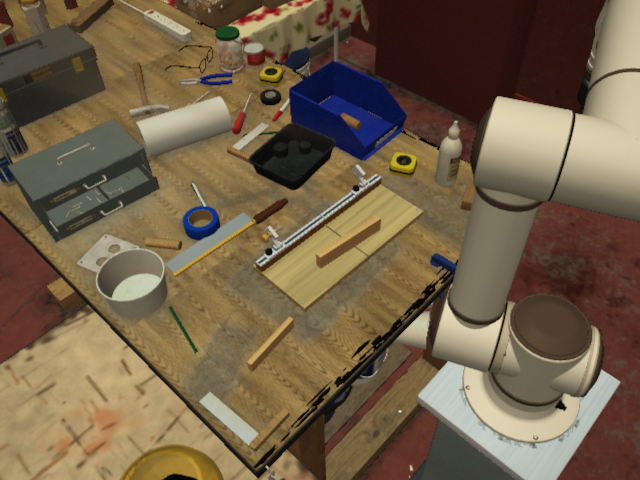

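The top view shows the jig at (263–423, 207–271) and a batten standing on it from (302,246) to (377,255). A look-alike batten lies on the bench at (194–246, 274). The stops are at (285,205), with something brass near it, and at (402,203). I'll confirm which is which in an enlarged crop.

```bash
python3 - <<'E'
import cv2,numpy as np
t=cv2.imread('pics/top0.png')[190:280,255:430]; s=cv2.imread('pics/scene0.png')[160:310,245:430]
t=cv2.resize(t,None,fx=4,fy=4,interpolation=cv2.INTER_CUBIC)  #700x360
s2=cv2.resize(s[0:115],None,fx=2,fy=2,interpolation=cv2.INTER_CUBIC)
c=np.zeros((595,700,3),np.uint8);c[:360]=t;c[362:592,:370]=s2
cv2.imwrite('pics/crop0.png',c)
E
```

```text
(no output)
```

View pics/crop0.png

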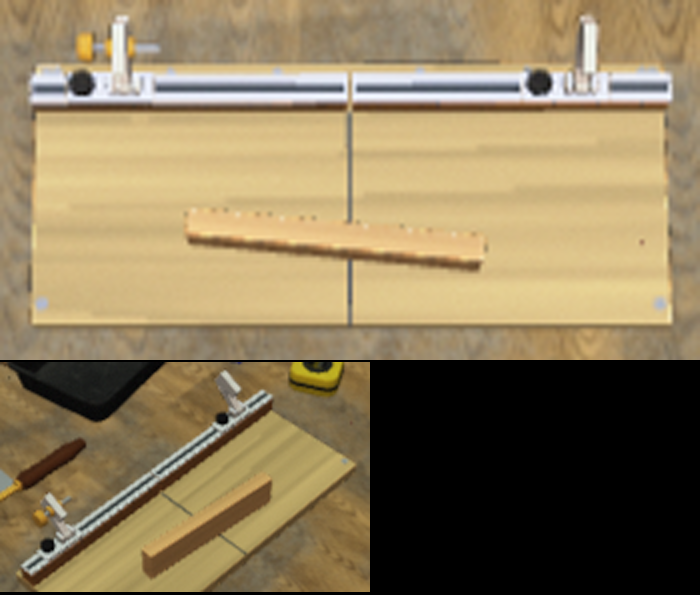

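The left stop at crop (120,50) has the brass knob and screw, so it is stop_screw. The right stop at crop (586,55) is plain, so it is stop_plain. The batten on the board stands on edge, with its top from crop (187,224) to (483,251).

```bash
cat >h.py <<'E'
from workcell import bot
import numpy as np
def ray(K,u,v,z):
    T=K['camera_from_world'];f=240/np.tan(np.radians(K['vfov']/2))
    R=T[:3,:3];c=-R.T@T[:3,3];d=R.T@np.array([(u-K['cx'])/f,(v-K['cy'])/f,1])
    return c+d*(z-c[2])/d[2]
def pix(K,p):
    T=K['camera_from_world'];f=240/np.tan(np.radians(K['vfov']/2))
    q=T[:3,:3]@p+T[:3,3];return np.round([K['cx']+f*q[0]/q[2],K['cy']+f*q[1]/q[2]],1)
E
python3 - <<'E'
from h import *
K=bot.calibration('top')
for n,u,v,z in [('boardFL',32,325,.018),('boardFR',671,325,.018),('fenceFL',32,104,.0435),('fenceFR',671,104,.0435),('fenceBL',32,72,.0435),('fenceBR',671,72,.0435),('kerf',349,325,.018),('batL_b',187,209,.062),('batL_f',187,236,.062),('batR_b',486,236,.062),('batR_f',482,263,.062),('paddletop',587,17,.1065),('plainbase',583,88,.0435),('screwtop',120,17,.1065),('screwbase',123,88,.0435)]:
    print(n,np.round(ray(K,u/4+254.9,v/4+189.9,z)*1000,1))
K=bot.calibration('scene')
for n,u,v,z in [('fence right front top end',272/2+245,(395-362)/2+160,.0435),('fence left end',25/2+245,(580-362)/2+160,.0435),('paddle',225/2+245,(374-362)/2+160,.1065)]:print(n,np.round(ray(K,u,v,z)*1000,1))
E
```

```text
boardFL [467.1 167.7  18. ]
boardFR [ 454.7 -269.3   18. ]
fenceFL [616.7 163.6  43.5]
fenceFR [ 603.5 -274.1   43.5]
fenceBL [639.4 163.5  43.5]
fenceBR [ 626.  -275.6   43.5]
kerf [460.9 -49.7  18. ]
batL_b [536.7  57.6  62. ]
batL_f [518.4  58.   62. ]
batR_b [ 512.6 -141.5   62. ]
batR_f [ 494.4 -138.    62. ]
paddletop [ 649.  -210.   106.5]
plainbase [ 616.6 -214.8   43.5]
screwtop [658.5  97.1 106.5]
screwbase [626.2 100.9  43.5]
fence right front top end [ 607.3 -275.2   43.5]
fence left end [616.4 177.5  43.5]
paddle [ 637.8 -209.   106.5]
```

```bash
python3 -m crank '[{"gripper":0,"travel":[0,0,0],"twist":[0,0,0.14]},{"gripper":0,"travel":[0,0,0],"twist":[0,0,0.14]},{"gripper":0,"travel":[0,0,0],"twist":[0,0,0.14]},{"gripper":0,"travel":[38,-40,0],"twist":[0,0,0]},{"gripper":0,"travel":[38,-40,0],"twist":[0,0,0]},{"gripper":0,"travel":[38,-40,0],"twist":[0,0,0]},{"gripper":0,"travel":[38,-40,0],"twist":[0,0,0]},{"gripper":0,"travel":[38,-40,0],"twist":[0,0,0]},{"gripper":0,"travel":[38,-40,0],"twist":[0,0,0]},{"gripper":0,"travel":[38,-40,0],"twist":[0,0,0]},{"gripper":0,"travel":[38,-40,0],"twist":[0,0,0]},{"gripper":0,"travel":[0,0,0],"twist":[0,0,0]}]'; python3 - <<'E'
from h import *
import cv2
K=bot.calibration('wrist');cv2.imwrite('pics/w1.png',bot.camera('wrist')[:,:,::-1])
def J(x,y,z):return np.array([.6105+x*.9995+y*.0302,-.0552-x*.0302+y*.9995,z])
for n,p in [('stop face edge',J(0,-.157,.0435)),('origin fence end',J(0,-.22,.0435)),('paddletop',J(.05,-.157,.1)),('knob top',J(.011,-.128,.0635)),('batR',np.array([.5035,-.1398,.062]))]:print(n,pix(K,p))
np.savez('w1.npz',**K)
E
```

```text
time: 1.6
ee_pos: [0.5245, -0.1949, 0.2302]
tcp_rot: [-179.9, 0.1, -1.4]
wrist_force: [-0.5, 0.1, 0.9]
opening: -0.0001
grasp_force: 0.0
stop face edge [348.2 102.8]
origin fence end [433.1 103.2]
paddletop [354.8   8.7]
knob top [307.9  84.7]
batR [256.6 244.3]
```

View pics/w1.png

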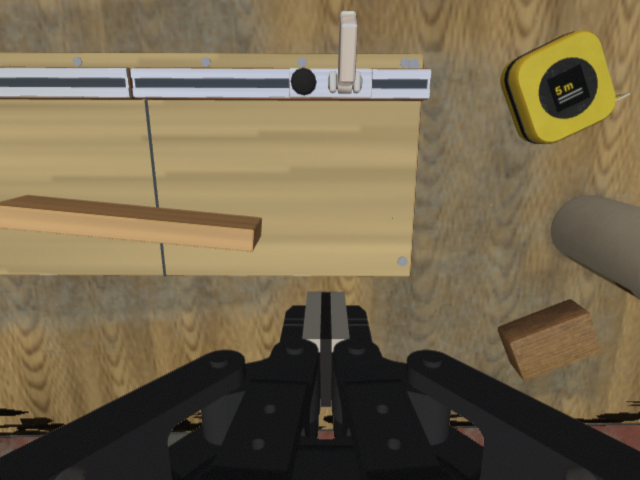

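The plain stop's arm is at (346,85) and the knob at (303,82), within about 3 px of the prediction. So the stop is at jig y ≈ -157 mm and the batten is where I estimated. Next I go in front of the batten's middle and tip it.

```bash
python3 -m crank '[{"gripper":0,"travel":[-20,-51,0],"twist":[0,0,0.006]},{"gripper":0,"travel":[-20,-51,0],"twist":[0,0,0]},{"gripper":0,"travel":[-20,-51,0],"twist":[0,0,0]},{"gripper":0,"travel":[0,0,44],"twist":[0,0,0]},{"gripper":0,"travel":[0,0,44],"twist":[0,0,0]},{"gripper":0,"travel":[0,0,44],"twist":[0,0,0]},{"gripper":0,"travel":[0,0,43],"twist":[0,0,0]},{"gripper":0,"travel":[0,0,0],"twist":[0,0,0]},{"gripper":0,"travel":[0,0,0],"twist":[0,0,0]}]'
```

```text
time: 2.78
ee_pos: [0.4683, -0.0433, 0.0581]
tcp_rot: [180.0, -0.1, -2.1]
wrist_force: [0.6, -0.5, -0.2]
opening: -0.0003
grasp_force: 0.0
```

```bash
python3 -m crank '[{"gripper":0,"travel":[8,0,3],"twist":[0,0,0]},{"gripper":0,"travel":[8,0,0],"twist":[0,0,0]},{"gripper":0,"travel":[6,0,0],"twist":[0,0,0]},{"gripper":0,"travel":[5,0,0],"twist":[0,0,0]},{"gripper":0,"travel":[5,0,0],"twist":[0,0,0]},{"gripper":0,"travel":[5,0,0],"twist":[0,0,0]},{"gripper":0,"travel":[5,0,0],"twist":[0,0,0]},{"gripper":0,"travel":[5,0,0],"twist":[0,0,0]},{"gripper":0,"travel":[5,0,0],"twist":[0,0,0]},{"gripper":0,"travel":[0,0,0],"twist":[0,0,0]},{"gripper":0,"travel":[0,0,0],"twist":[0,0,0]}]'; python3 - <<'E'
from h import *
import cv2
c=bot.camera('scene')[150:310,240:440,::-1];cv2.imwrite('pics/s2.png',cv2.resize(c,None,fx=3,fy=3,interpolation=cv2.INTER_CUBIC))
E
```

```text
time: 4.15
ee_pos: [0.5197, -0.0445, 0.0532]
tcp_rot: [-180.0, 0.0, -2.0]
wrist_force: [0.5, 0.9, 0.5]
opening: -0.0001
grasp_force: 0.0
```

View pics/s2.png

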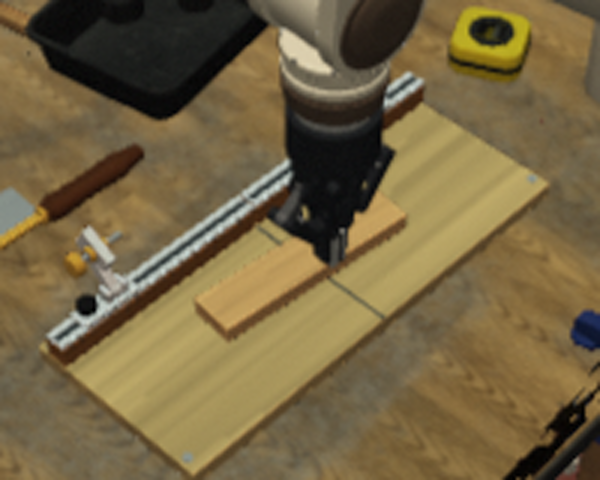

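The batten lies flat. Now I go behind the plain stop.

```bash
python3 -m crank '[{"gripper":0,"travel":[0,0,-36],"twist":[0,0,0]},{"gripper":0,"travel":[0,0,-36],"twist":[0,0,0]},{"gripper":0,"travel":[0,0,-36],"twist":[0,0,0]},{"gripper":0,"travel":[33,33,0],"twist":[0,0,0]},{"gripper":0,"travel":[33,33,0],"twist":[0,0,0]},{"gripper":0,"travel":[33,33,0],"twist":[0,0,0]},{"gripper":0,"travel":[33,32,0],"twist":[0,0,0]},{"gripper":0,"travel":[33,32,0],"twist":[0,0,0]},{"gripper":0,"travel":[0,0,0],"twist":[0,0,0]},{"gripper":0,"travel":[0,0,0],"twist":[0,0,0]}]'
```

```text
time: 5.45
ee_pos: [0.6786, -0.2129, 0.161]
tcp_rot: [-180.0, 0.0, -2.0]
wrist_force: [-0.2, 0.0, 0.4]
opening: 0.0002
grasp_force: 0.0
```

```bash
python3 -m crank '[{"gripper":0,"travel":[0,0,30],"twist":[0,0,0]},{"gripper":0,"travel":[0,0,30],"twist":[0,0,0]},{"gripper":0,"travel":[0,0,28],"twist":[0,0,0]},{"gripper":0,"travel":[0,0,0],"twist":[0,0,0]},{"gripper":0,"travel":[0,0,0],"twist":[0,0,0]}]' && python3 -m crank '[{"gripper":0,"travel":[-6,0,0],"twist":[0,0,0]},{"gripper":0,"travel":[-6,0,0],"twist":[0,0,0]},{"gripper":0,"travel":[-5,0,0],"twist":[0,0,0]},{"gripper":0,"travel":[-5,0,0],"twist":[0,0,0]},{"gripper":0,"travel":[-5,0,0],"twist":[0,0,0]},{"gripper":0,"travel":[-5,0,0],"twist":[0,0,0]},{"gripper":0,"travel":[-5,0,0],"twist":[0,0,0]},{"gripper":0,"travel":[-5,0,0],"twist":[0,0,0]},{"gripper":0,"travel":[-5,0,0],"twist":[0,0,0]},{"gripper":0,"travel":[-5,0,0],"twist":[0,0,0]},{"gripper":0,"travel":[-5,0,0],"twist":[0,0,0]},{"gripper":0,"travel":[0,0,0],"twist":[0,0,0]}]'
```

```text
time: 6.08
ee_pos: [0.6792, -0.2127, 0.0756]
tcp_rot: [180.0, -0.1, -2.0]
wrist_force: [0.3, 0.0, -0.1]
opening: 0.0001
grasp_force: 0.0
time: 7.58
ee_pos: [0.6217, -0.2112, 0.0734]
tcp_rot: [180.0, 0.0, -2.0]
wrist_force: [-0.3, 0.1, -0.5]
opening: 0.0001
grasp_force: 0.0
```

```bash
python3 -m crank '[{"gripper":0,"travel":[0,0,-45],"twist":[0,0,0]},{"gripper":0,"travel":[0,0,-45],"twist":[0,0,0]},{"gripper":85,"travel":[-32,-33,0],"twist":[0,0,0]},{"gripper":85,"travel":[-32,-33,0],"twist":[0,0,0]},{"gripper":85,"travel":[-32,-33,0],"twist":[0,0,0]},{"gripper":85,"travel":[-32,-33,0],"twist":[0,0,0]},{"gripper":85,"travel":[-32,-33,0],"twist":[0,0,0]},{"gripper":85,"travel":[-30,0,0],"twist":[0,0,0]},{"gripper":85,"travel":[0,0,0],"twist":[0,0,0]},{"gripper":85,"travel":[0,0,0],"twist":[0,0,0]}]';python3 - <<'E'
from h import *
import cv2
K=bot.calibration('wrist');c=bot.camera('wrist')[:,:,::-1];cv2.imwrite('pics/w2.png',c);np.savez('w2.npz',**K)
E
```

```text
time: 8.82
ee_pos: [0.4386, -0.0397, 0.1635]
tcp_rot: [180.0, -0.1, -2.0]
wrist_force: [0.9, -0.5, -0.1]
opening: 0.0849
grasp_force: 0.0
```

View pics/w2.png

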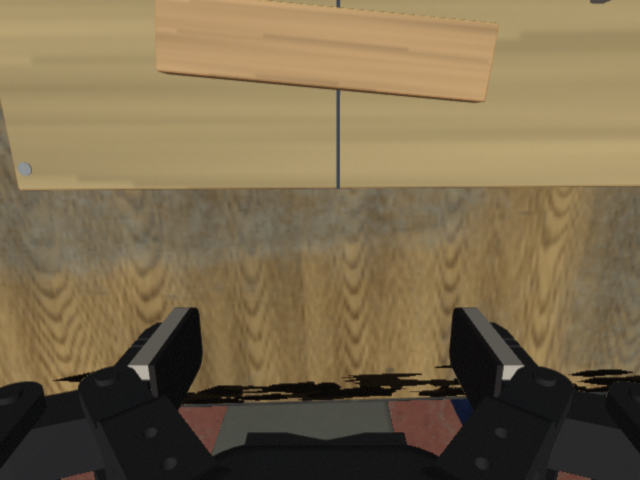

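The batten's top front corners are at (156,72) and (485,102). The stop's paddle is just visible at (600,0), which suggests it is down.

```bash
python3 - <<'E'
from h import *
import cv2
K=dict(np.load('w2.npz'))
O=np.array([.612,-.054]);a=np.radians(-1.8);R=np.array([[np.cos(a),-np.sin(a)],[np.sin(a),np.cos(a)]])
for u,v,z in[(157,72,.036),(485,102,.036),(497,24,.036),(20,190,.018)]:
    p=ray(K,u,v,z);print(p.round(4),(R.T@(p[:2]-O)).round(4))
for x in(-.038,-.003):print(pix(K,np.r_[O+R@[x,-.157],.022]))
c=bot.camera('top')[190:280,255:430,::-1];cv2.imwrite('pics/t3.png',cv2.resize(c,None,fx=4,fy=4,interpolation=cv2.INTER_CUBIC))
E
```

```text
[0.5396 0.0589 0.036 ] [-0.0759  0.1106]
[ 0.5155 -0.1382  0.036 ] [-0.0938 -0.0872]
[ 0.5585 -0.1423  0.036 ] [-0.0507 -0.0899]
[0.4697 0.1706 0.018 ] [-0.1493  0.22  ]
[601.3   5.3]
[611.8 -61.7]
```

View pics/t3.png

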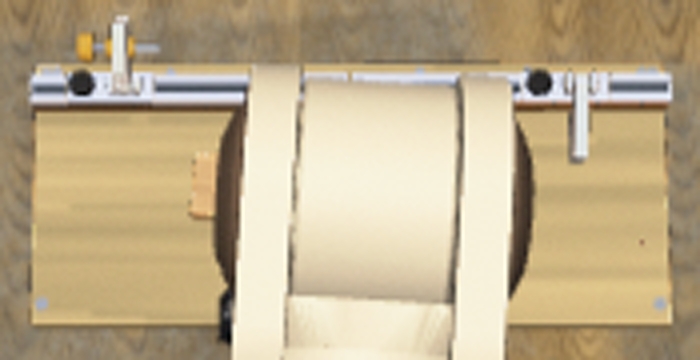

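The stop is down. Next I push the batten to the fence with the open gripper, which makes a two-point contact.

```bash
python3 -m crank '[{"gripper":85,"travel":[0,-3,40],"twist":[0,0,0]},{"gripper":85,"travel":[0,0,40],"twist":[0,0,0]},{"gripper":85,"travel":[0,0,40],"twist":[0,0,0]},{"gripper":85,"travel":[0,0,29],"twist":[0,0,0]},{"gripper":85,"travel":[0,0,0],"twist":[0,0,0]},{"gripper":85,"travel":[15,0,0],"twist":[0,0,0]},{"gripper":85,"travel":[15,0,0],"twist":[0,0,0]},{"gripper":85,"travel":[15,0,0],"twist":[0,0,0]},{"gripper":85,"travel":[10,0,0],"twist":[0,0,0]},{"gripper":85,"travel":[6,0,0],"twist":[0,0,0]},{"gripper":85,"travel":[6,0,0],"twist":[0,0,0]},{"gripper":85,"travel":[6,0,0],"twist":[0,0,0]}]'
```

```text
time: 10.42
ee_pos: [0.5112, -0.0392, 0.0143]
tcp_rot: [180.0, 0.0, -2.0]
wrist_force: [-0.2, 0.4, -0.4]
opening: 0.0851
grasp_force: 0.0
```

```bash
python3 -m crank '[{"gripper":85,"travel":[5,0,0],"twist":[0,0,0]},{"gripper":85,"travel":[5,0,0],"twist":[0,0,0]},{"gripper":85,"travel":[5,0,0],"twist":[0,0,0]},{"gripper":85,"travel":[5,0,0],"twist":[0,0,0]},{"gripper":85,"travel":[5,0,0],"twist":[0,0,0]},{"gripper":85,"travel":[5,0,0],"twist":[0,0,0]},{"gripper":85,"travel":[5,0,0],"twist":[0,0,0]},{"gripper":85,"travel":[4,0,0],"twist":[0,0,0]},{"gripper":85,"travel":[2,0,0],"twist":[0,0,0]},{"gripper":85,"travel":[0,0,0],"twist":[0,0,0]}]'
```

```text
time: 11.68
ee_pos: [0.5521, -0.0406, 0.0142]
tcp_rot: [-180.0, -0.0, -2.0]
wrist_force: [0.2, 1.3, -0.0]
opening: 0.085
grasp_force: 0.0
```

```bash
python3 -m crank '[{"gripper":85,"travel":[2,0,0],"twist":[0,0,0]},{"gripper":85,"travel":[2,0,0],"twist":[0,0,0]},{"gripper":85,"travel":[0,0,0],"twist":[0,0,0]}]';python3 - <<'E'
from h import *
import cv2
K=bot.calibration('wrist');c=bot.camera('wrist')[:,:,::-1];cv2.imwrite('pics/w4.png',c);np.savez('w4.npz',**K)
E
```

```text
time: 12.05
ee_pos: [0.5561, -0.0407, 0.0143]
tcp_rot: [180.0, -0.0, -2.0]
wrist_force: [-0.9, -0.1, -0.0]
opening: 0.0852
grasp_force: 0.0
```

View pics/w4.png

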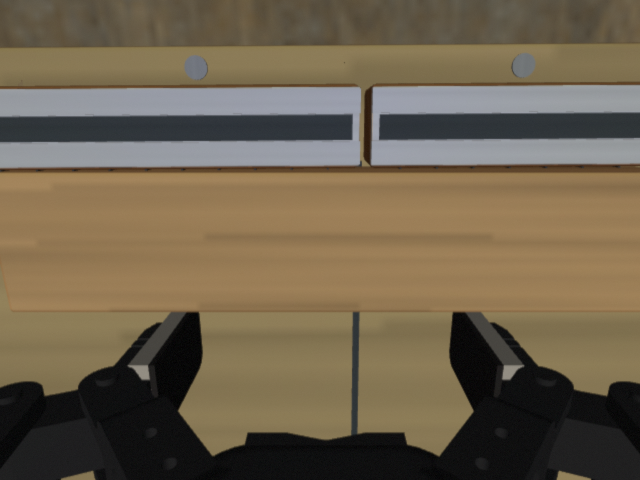

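The batten lies along the fence, its front edge level at row 311 and its left end's front corner at (11,311). I'll press a little more and measure the end.

```bash
python3 -m crank '[{"gripper":85,"travel":[1.5,0,0],"twist":[0,0,0]},{"gripper":85,"travel":[1.5,0,0],"twist":[0,0,0]},{"gripper":85,"travel":[0,0,0],"twist":[0,0,0]}]';python3 - <<'E'
from h import *
K=dict(np.load('w4.npz'))
O=np.array([.612,-.054]);a=np.radians(-1.8);R=np.array([[np.cos(a),-np.sin(a)],[np.sin(a),np.cos(a)]])
for u,v,z in[(11,311,.036),(630,311,.036),(355,430,.018),(365,165,.0435)]:
    p=ray(K,u,v,z);print(p.round(4),(R.T@(p[:2]-O)).round(4))
E
```

```text
time: 12.48
ee_pos: [0.5576, -0.0408, 0.0141]
tcp_rot: [180.0, 0.2, -2.0]
wrist_force: [-8.9, -0.7, 5.0]
opening: 0.0851
grasp_force: 4.2
[0.572  0.0585 0.036 ] [-0.0435  0.1112]
[ 0.5652 -0.135   0.036 ] [-0.0443 -0.0824]
[ 0.5086 -0.0493  0.018 ] [-0.1035  0.0015]
[ 0.6141 -0.052   0.0435] [0.002  0.0021]
```

The batten is snug on the fence, with 9 N of contact force. Its left end is at jig y +111 and needs to move about 63 mm towards the stop. I'll go to the left end with the tool tilted, so the body leans away from the screw stop.

```bash
python3 -m crank '[{"gripper":85,"travel":[-12,0,0],"twist":[0,0,0]},{"gripper":0,"travel":[0,0,-38],"twist":[0,0,0]},{"gripper":0,"travel":[0,0,-38],"twist":[0,0,0]},{"gripper":0,"travel":[10,-35,0],"twist":[0,0,0]},{"gripper":0,"travel":[10,-35,0],"twist":[0,0,0]},{"gripper":0,"travel":[10,-35,0],"twist":[0,0,0]},{"gripper":0,"travel":[9,-34,0],"twist":[0,0,0]},{"gripper":0,"travel":[0,0,0],"twist":[0,0.13,0]},{"gripper":0,"travel":[0,0,0],"twist":[0,0.13,0]},{"gripper":0,"travel":[0,0,0],"twist":[0,0,0]}]';python3 - <<'E'
from h import *
O=np.array([.612,-.054]);a=np.radians(-1.8);R=np.array([[np.cos(a),-np.sin(a)],[np.sin(a),np.cos(a)]])
print(R.T@(bot.get_obs()['ee_pos'][:2]-O))
E
```

```text
time: 13.72
ee_pos: [0.5858, 0.0405, 0.0907]
tcp_rot: [-177.5, -14.7, 2.8]
wrist_force: [-0.1, -0.5, 0.6]
opening: 0.0001
grasp_force: 0.0
[-0.02914995  0.09360319]
```

```bash
python3 -m crank '[{"gripper":0,"travel":[0,-20,0],"twist":[0,0,0]},{"gripper":0,"travel":[0,-20,0],"twist":[0,0,0]},{"gripper":0,"travel":[0,-15,0],"twist":[0,0,0]},{"gripper":0,"travel":[0,0,0],"twist":[0,0,0]},{"gripper":0,"travel":[0,0,0],"twist":[0,0,0]}]';cat >>h.py <<'E'
O=np.array([.612,-.054]);a=np.radians(-1.8);RJ=np.array([[np.cos(a),-np.sin(a)],[np.sin(a),np.cos(a)]])
def jig():return (RJ.T@(bot.get_obs()['ee_pos'][:2]-O)).round(4)
E
python3 -c "
from h import *
print(jig())"
```

```text
time: 14.35
ee_pos: [0.5862, 0.0679, 0.0945]
tcp_rot: [-176.9, -14.8, 5.2]
wrist_force: [0.2, 0.7, 0.4]
opening: 0.0001
grasp_force: 0.0
[-0.0296  0.121 ]
```

```bash
python3 -m crank '[{"gripper":0,"travel":[0,0,0],"twist":[0,0,0]},{"gripper":0,"travel":[0,0,0],"twist":[0,0,0]}]'; python3 -c "
from h import *
print(jig(),bot.get_obs()['q'])"
```

```text
time: 14.6
ee_pos: [0.5862, 0.0676, 0.0947]
tcp_rot: [-176.9, -14.9, 5.2]
wrist_force: [0.1, 0.1, -0.9]
opening: -0.0001
grasp_force: 0.0
[-0.0296  0.1208] [  5.09258516  -4.84705868 -16.49543886  63.49795092   3.08621164
 179.94231763]
```

Joint 6 was at its 180° limit. I'll yaw the tool away from it and continue.

```bash
python3 -m crank '[{"gripper":0,"travel":[0,0,0],"twist":[0,0,-0.09]},{"gripper":0,"travel":[0,0,0],"twist":[0,0,-0.09]},{"gripper":0,"travel":[4,-14,0],"twist":[0,0,0]},{"gripper":0,"travel":[4,-14,0],"twist":[0,0,0]},{"gripper":0,"travel":[0,0,0],"twist":[0,0,0]},{"gripper":0,"travel":[0,0,0],"twist":[0,0,0]}]'; python3 -c "
from h import *
print(jig(),bot.get_obs()['q'].round(1))"
```

```text
time: 15.35
ee_pos: [0.5858, 0.0972, 0.0968]
tcp_rot: [-179.7, -15.2, 15.9]
wrist_force: [0.2, -0.2, -0.0]
opening: 0.0001
grasp_force: 0.0
[-0.0309  0.1503] [  8.3  -4.5 -15.9  63.6   2.3 172.7]
```

```bash
python3 -m crank '[{"gripper":0,"travel":[-6,0,22.5],"twist":[0,0,0]},{"gripper":0,"travel":[-6,0,22.5],"twist":[0,0,0]},{"gripper":0,"travel":[-6,0,22.5],"twist":[0,0,0]},{"gripper":0,"travel":[0,0,0],"twist":[0,0,0]},{"gripper":0,"travel":[0,0,0],"twist":[0,0,0]}]'; python3 -c "
from h import *
print(jig(),bot.get_obs()['q'].round(1))"
```

```text
time: 15.98
ee_pos: [0.5866, 0.0971, 0.0281]
tcp_rot: [-179.7, -15.2, 15.8]
wrist_force: [0.9, -0.4, 0.6]
opening: 0.0
grasp_force: 0.0
[-0.0301  0.1503] [  8.3  -2.5 -21.8  55.7   2.3 172.8]
```

```bash
python3 -m crank '[{"gripper":0,"travel":[-2.9,9.5,-0.8],"twist":[0,0,0]},{"gripper":0,"travel":[-2.9,9.5,-0.8],"twist":[0,0,0]},{"gripper":0,"travel":[-1.75,5.7,-0.5],"twist":[0,0,0]},{"gripper":0,"travel":[-1.75,5.7,-0.5],"twist":[0,0,0]},{"gripper":0,"travel":[-1.75,5.7,-0.5],"twist":[0,0,0]},{"gripper":0,"travel":[-1.75,5.7,-0.5],"twist":[0,0,0]},{"gripper":0,"travel":[-1.75,5.7,-0.5],"twist":[0,0,0]},{"gripper":0,"travel":[-1.75,5.7,-0.5],"twist":[0,0,0]},{"gripper":0,"travel":[-1.75,5.7,-0.5],"twist":[0,0,0]},{"gripper":0,"travel":[0,0,0],"twist":[0,0,0]}]'; python3 - <<'E'
from h import *
import cv2
print(jig())
K=bot.calibration('wrist');cv2.imwrite('pics/w5.png',bot.camera('wrist')[:,:,::-1]);np.savez('w5.npz',**K)
E
```

```text
time: 17.23
ee_pos: [0.5842, 0.035, 0.0268]
tcp_rot: [-179.7, -15.1, 15.8]
wrist_force: [0.6, 0.3, 0.8]
opening: -0.0001
grasp_force: 0.2
[-0.0306  0.0881]
```

View pics/w5.png

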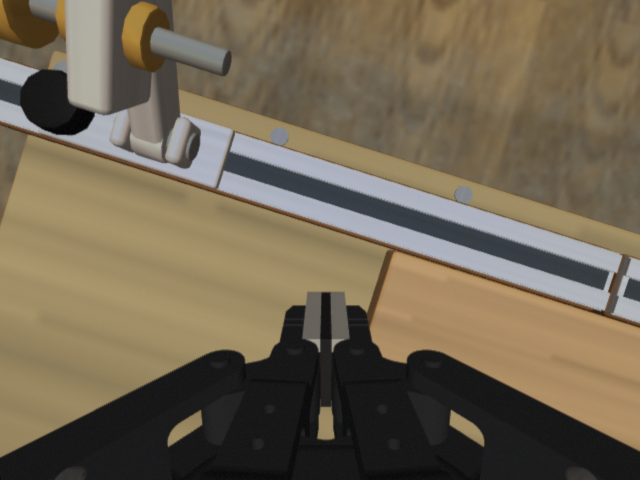

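The batten is still along the fence. Its left end's fence-side corner is at (388,255), close to the right fingertip at (366,320).

```bash
python3 - <<'E'
from h import *
K=dict(np.load('w5.npz'))
for u,v,z in[(388,255,.036),(369,322,.036)]:
    print((RJ.T@(ray(K,u,v,z)[:2]-O)).round(4))
E
python3 -m crank '[{"gripper":0,"travel":[-1.75,5.7,-0.5],"twist":[0,0,0]},{"gripper":0,"travel":[-1.75,5.7,-0.5],"twist":[0,0,0]},{"gripper":0,"travel":[-1.5,4.7,-0.4],"twist":[0,0,0]},{"gripper":0,"travel":[0,0,0],"twist":[0,0,0]}]'; python3 -c "
from h import *
print(jig())"
```

```text
[-0.002   0.0755]
[-0.0262  0.0747]
time: 17.77
ee_pos: [0.5836, 0.018, 0.0268]
tcp_rot: [-179.7, -15.1, 15.8]
wrist_force: [-1.5, 0.0, 0.2]
opening: -0.0001
grasp_force: 0.0
[-0.0307  0.0711]
```

```bash
python3 -m crank '[{"gripper":0,"travel":[-0.9,2.85,-0.25],"twist":[0,0,0]},{"gripper":0,"travel":[-0.9,2.85,-0.25],"twist":[0,0,0]},{"gripper":0,"travel":[-0.6,1.9,-0.15],"twist":[0,0,0]},{"gripper":0,"travel":[0,0,0],"twist":[0,0,0]}]'; python3 -m crank '[{"gripper":0,"travel":[-0.3,1,-0.1],"twist":[0,0,0]},{"gripper":0,"travel":[0,0,0],"twist":[0,0,0]}]';  python3 -m crank '[{"gripper":0,"travel":[-0.3,1,-0.1],"twist":[0,0,0]},{"gripper":0,"travel":[0,0,0],"twist":[0,0,0]}]';python3 -c "
from h import *
print(jig())"
```

```text
time: 18.27
ee_pos: [0.5833, 0.0107, 0.0268]
tcp_rot: [-179.7, -15.2, 15.8]
wrist_force: [-0.0, 1.2, -0.7]
opening: -0.0002
grasp_force: 0.7
time: 18.52
ee_pos: [0.5832, 0.0101, 0.0268]
tcp_rot: [-179.6, -15.2, 15.9]
wrist_force: [0.7, 4.8, -0.9]
opening: 0.0001
grasp_force: 2.1
time: 18.77
ee_pos: [0.5832, 0.0097, 0.0268]
tcp_rot: [-179.6, -15.2, 15.9]
wrist_force: [-0.3, 8.5, 0.0]
opening: -0.0003
grasp_force: 3.7
[-0.0308  0.0628]
```

Force has built up against the stop. I'll back off, raise, and then press once from the front to seat it.

```bash
python3 -m crank '[{"gripper":0,"travel":[2.9,-9.5,0.8],"twist":[0,0,0]},{"gripper":0,"travel":[6,0,-22.5],"twist":[0,0,0]},{"gripper":0,"travel":[6,0,-22.5],"twist":[0,0,0]},{"gripper":85,"travel":[6,0,-22.5],"twist":[0,0,0]},{"gripper":85,"travel":[0,0,0],"twist":[0,-0.13,0]},{"gripper":85,"travel":[0,0,0],"twist":[0,-0.13,0]},{"gripper":85,"travel":[-30,30,0],"twist":[0,0,0]},{"gripper":85,"travel":[-30,30,0],"twist":[0,0,0]},{"gripper":85,"travel":[0,30,0],"twist":[0,0,0.16]},{"gripper":85,"travel":[0,0,0],"twist":[0,0,0.14]},{"gripper":85,"travel":[0,0,0],"twist":[0,0,0]},{"gripper":85,"travel":[0,0,0],"twist":[0,0,0]}]'; python3 - <<'E'
from h import *
import cv2
print(jig())
K=bot.calibration('wrist');cv2.imwrite('pics/w6.png',bot.camera('wrist')[:,:,::-1]);np.savez('w6.npz',**K)
E
```

```text
time: 20.27
ee_pos: [0.5504, -0.0847, 0.096]
tcp_rot: [-179.7, -0.2, -1.1]
wrist_force: [-1.0, 0.1, -0.6]
opening: 0.085
grasp_force: 0.0
[-0.0606 -0.0326]
```

View pics/w6.png

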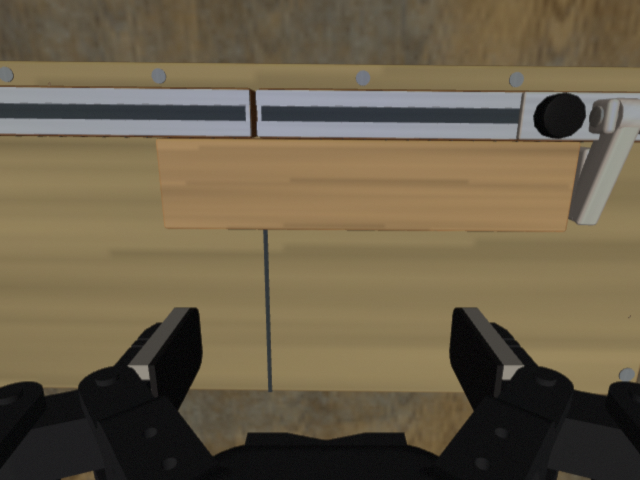

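The batten is parallel to the fence, with its right end (565–576) against the stop's paddle at (570,215). One last light press from the front.

```bash
python3 -m crank '[{"gripper":85,"travel":[-14,18,0],"twist":[0,0,0.012]},{"gripper":85,"travel":[0,0,41],"twist":[0,0,0]},{"gripper":85,"travel":[0,0,41],"twist":[0,0,0]},{"gripper":85,"travel":[0,0,0],"twist":[0,0,0]},{"gripper":85,"travel":[6,0,0],"twist":[0,0,0]},{"gripper":85,"travel":[6,0,0],"twist":[0,0,0]},{"gripper":85,"travel":[3,0,0],"twist":[0,0,0]},{"gripper":85,"travel":[2,0,0],"twist":[0,0,0]},{"gripper":85,"travel":[1.5,0,0],"twist":[0,0,0]},{"gripper":85,"travel":[0,0,0],"twist":[0,0,0]}]'; python3 -c "
from h import *
print(jig())"
```

```text
time: 21.58
ee_pos: [0.5547, -0.1028, 0.0139]
tcp_rot: [-179.6, -0.2, -2.0]
wrist_force: [0.9, 0.1, -0.0]
opening: 0.085
grasp_force: 0.0
[-0.0557 -0.0505]
```

```bash
python3 -m crank '[{"gripper":85,"travel":[1,0,0],"twist":[0,0,0]},{"gripper":85,"travel":[1,0,0],"twist":[0,0,0]},{"gripper":85,"travel":[0,0,0],"twist":[0,0,0]}]'; python3 -m crank '[{"gripper":85,"travel":[1,0,0],"twist":[0,0,0]},{"gripper":85,"travel":[0,0,0],"twist":[0,0,0]}]'; python3 -c "
from h import *
print(jig())"
```

```text
time: 21.95
ee_pos: [0.5559, -0.1028, 0.0138]
tcp_rot: [-179.6, -0.1, -1.9]
wrist_force: [-5.1, -0.4, 3.0]
opening: 0.0847
grasp_force: 2.5
time: 22.2
ee_pos: [0.5559, -0.1028, 0.0137]
tcp_rot: [-179.6, 0.0, -1.9]
wrist_force: [-10.5, -0.4, 5.5]
opening: 0.0852
grasp_force: 5.0
[-0.0545 -0.0505]
```

```bash
python3 -m crank '[{"gripper":85,"travel":[-10,0,0],"twist":[0,0,0]},{"gripper":85,"travel":[-15,0,0],"twist":[0,0,0]},{"gripper":85,"travel":[0,0,-40],"twist":[0,0,0]},{"gripper":85,"travel":[0,0,-40],"twist":[0,0,0]},{"gripper":85,"travel":[0,0,0],"twist":[0,0,0]},{"gripper":85,"travel":[0,0,0],"twist":[0,0,0]}]'; python3 -c "
from h import *
print(bot.job_done())"
```

```text
time: 22.95
ee_pos: [0.5322, -0.1025, 0.0934]
tcp_rot: [-179.6, -0.2, -2.0]
wrist_force: [0.5, 1.1, -0.3]
opening: 0.0849
grasp_force: 0.0
the job is handed in; nothing more can be done
None
```

I tipped the batten flat, swung the plain stop down, pushed the batten against the fence and the stop (8–10 N of contact force at each), and handed the job in at 23 s; no verdict came back, and I took no picture after the final press.

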